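Release a locked sample drawer through its catch hole

TASK

The drawer of the small sample safe is held shut by a spring catch hidden behind its top plate. Take the release pin from its stand, push it down through the small hole in the safe's top, gently press the catch only as far as it takes for the drawer to spring fully open (forcing the catch against its end stop breaks it), then put the pin back fully down in its stand, upright, and let go. Do not pull at the drawer, ram the pin against the safe, or move the other things on the bench.

Things in the scene. Friction and masses are not known exactly. Their poses are not given: they have to be found in the camera images.
- pin: the loose release pin, about 60 g, 95 mm long, upright in the stand at the start. From its lower end: a round steel probe 8 mm in diameter and 45 mm long with a 1.5 mm bevel at the end, a steel collar 22 mm across and 5 mm thick, and a round black handle 16 mm in diameter and 45 mm long. Origin at the probe's lower end, z along the pin towards the handle
- pin_tip (a point): centre of the pin's lower end (same point as the pin's origin)
- pin_grip (a point): middle of the pin's handle, 73 mm above the lower end: the place to grip
- stand: plain grey block fixed on the bench, 64 x 64 mm and 55 mm high, with one upright 11 mm through hole in its middle, bevelled 2 mm at the mouth. Origin at the centre of its underside. The seated pin's collar rests on the block's top, with the pin's lower end 10 mm above the bench and only its collar and handle showing
- stand_hole0 (a point): centre of the mouth of the stand's hole, at the block's top
- safe: sample safe fixed on the bench: a grey metal case 150 mm (x) by 110 mm (y) by 80 mm high with an aluminium top plate 5 mm thick and one drawer in its front (-x side of the case). Origin at the centre of its underside
- release_hole (a point): centre of the mouth of the 11 mm release hole in the safe's top plate, 45 mm behind the case's middle (+x of the case), mouth bevelled 2 mm. Straight below it is the catch's push pad, 24 mm across; the pad's height differs from safe to safe: its face lies anywhere from 12 to 33 mm below the mouth and can only be felt
- catch: spring catch hidden inside the safe below the release hole; pushed straight down it frees the drawer, let go it springs back up. Origin 60 mm below the hole's mouth at rest. About 4 N start it moving; it takes 8 N at 5 mm of travel, where the drawer comes free, and 10 N at 7 mm, where it meets a rigid end stop. More than 18 N breaks it
- drawer (a joint): how far the safe's drawer stands out towards the case's front, m: 0 locked shut, 0.05 fully out. Once the catch frees it a spring drives it all the way out in about half a second and keeps it there
- liquid_cell: bystander, small plate with brass-coloured thumb nuts, 72 x 52 x 32 mm, origin at the centre of its underside
- die_body: bystander, short steel cylinder with a side nozzle, 52 x 70 x 52 mm, origin at the centre of its underside
- kbr_jar: bystander, white lidded jar 62 mm across and 83 mm high, origin at the centre of its underside

How it is judged:
By the outcome, as a careful person would: the job done as asked, in the order asked, and still so for the second after the job is handed in, with the robot touching nothing.
It also fails if it takes over 54 s, if anything falls off the work surface, if the arm or the gripper's body presses on something with over 40 N, if the wrist force passes 120 N, or if a joint passes its speed limit or range.

ROBOT

A 6-joint arm with a two-finger parallel gripper is mounted at the origin on a cart in front of the work surface, level with it; the furniture and walls round the work are solid. World frame = base frame: x ahead of the robot, y to its left, z up, the work surface at z = 0. Lengths are in m, angles in degrees, forces in N, time in s.
With the tool pointing down it reaches from about 0.325 to 0.85 m from the base axis. Payload 15.5 kg.
Tool frame: the origin (TCP) lies at the very end of the fingers, on their centre line; the grasp point (between the pads) lies 19 mm behind it; z points along the fingers, y is the line along which they close (so a half turn about z gives the same grasp; the last joint's range is limited). The gripper opens to 91 mm and grips with 3 to 60 N. Pads are 32 mm wide; open, the fingers measure 118 mm over their backs; the gripper's body (76 mm by 178 mm) begins 60 mm behind the grasp point.
Start: joints at [57.783, 28.281, 77.091, -0, 74.628, -5.472], TCP at [0.281, 0.558, 0.214] pointing down, gripper open.
Joint ranges: [-166.48, 166.48], [-47.26, 123.95], [12.59, 153.08], [-70.14, 250.14], [6.76, 159.57], [-176.63, 176.63]. Speed limits (degrees/s): [108.29, 108.29, 147.25, 172.46, 172.46, 172.46].

INTERFACE

Orientations are given as [roll, pitch, yaw] about the fixed x, y, z axes, in that order (R = Rz(yaw) Ry(pitch) Rx(roll)).
In Python, from workcell import sensors, optics, job gives the robot as it stands.
- The arm moves only by the tool arm_command, never from a script. Its argument "targets" is a list of rows, each an object with "offset": the shift along the tool's x, y, z in cm, a list of three; "yaw": the turn about the tool's z in degrees. A call has 1 to 8 rows; each row shifts and turns the commanded pose from where the row before left it, along the tool's axes as they then stand; what a row does not reach is not made up. A row lasts 1/10 s, in which the tool goes at most 50 mm and 8.59 degrees, less where a joint would pass 70% of its speed; a pose out of reach is approached as far as the arm can. A call is refused whole if a number of a shift passes 5 or a number of a turn 8.59, either way. A call with a gripper value outside its range is refused whole. "claw" is the opening, from 0 (shut) to 1 (fully open), set as the call begins (left out, the last holds). The fingers move at their own pace and stop on an object; "newtons" is the grip in N (left out, the last holds). Time passes only in rows, so rows that do not move let the fingers close. It gives the time, the measured TCP pose, the force, the opening and the grip force at its end, in the units of the state.
- sensors.get_obs(): the state, without advancing time (a new reading comes with each control period).
- optics.capture(name): name is "scene" or "top" or "wrist"; returns the picture (384x512x3 uint8, blue, green, red); there is no depth.
- optics.get_calibration(name): a dict with "vfov" (degrees; the focal length in pixels is half the picture's height over the tangent of half this angle, whatever the lens; pixels are square), "cx", "cy" (the principal point, pixels), "dist_coeffs" ([k1, k2, p1, p2, k3] as OpenCV has them; the pictures are not rectified), "position" and "attitude" of the camera in the world; the wrist camera has in their place "mount" (4x4, takes a point from camera to tool coordinates, whose origin is the TCP and whose axes are the flange's). Camera axes: x right, y down, z forward; pixel columns grow to the right and rows downward; lengths in m; the calibration is good to about 2 mm. A picture is of the moment at which its call begins: read the wrist's pose just before it. get_calibration takes no time and is no camera call.
- job.sign_off(): hands the job in; it is judged then, once.
The state is a dict: "t": time; "joint_positions": joint angles; "dq": joint speeds; "tau": joint torques, N m; "tcp_pos": TCP position; "tool_rot": TCP orientation; "wrist_force": force on the tool from outside, world axes, zero at the start; "moment": the same for the moment, N m; "grip_width": finger opening in m; "finger_force": force on a finger pad.
Only numpy, scipy, OpenCV 4.12 (cv2) and the standard library are available. Lean on these libraries where they do the work, as an engineer would, in place of code of your own. Each camera call takes 0.05 s, during which the arm holds its last target. There are 200 camera calls.

## Working session

There is one attempt and no reset: what is moved stays moved. The work goes in short steps, Python scripts to look and compute and a tool call to move; the robot and the scene stay as the last step left them, time stands still between calls to the robot, and variables do not carry over. Pictures are saved under pics/ and viewed, at most 10 in all, crops included, and the job is handed in when it is done.

Besides the shell and the picture viewer there is one more tool, called after "Call:" as name([rows], argument=value, ...), one row to a line, values as JSON. arm_command: Moves the arm, as the interface text tells. Its arguments: {"type":"object","properties":{"targets":{"type":"array","items":{"type":"object","properties":{"offset":{"type":"array","items":{"type":"number"}},"yaw":{"type":"number"}}}},"claw":{"type":"number"},"newtons":{"type":"number"}},"required":["targets"]}

```bash
ls; mkdir -p pics; python3 - <<'E'
from workcell import sensors, optics, job
import cv2,numpy as np
o=sensors.get_obs();print({k:np.round(v,3).tolist() for k,v in o.items()})
ims=[optics.capture(n) for n in("scene","top","wrist")]
for n in("scene","top","wrist"):print(n,optics.get_calibration(n))
for n,i in zip("stw",ims): cv2.imwrite(f"pics/{n}0.png",i)
E
```

```text
pics
{'t': 0.0, 'joint_positions': [57.783, 28.317, 77.128, 0.0, 74.627, -5.472], 'dq': [0.155, 0.004, 0.001, 0.084, -0.059, 0.043], 'tau': [-0.002, -87.881, -38.186, 0.07, 0.053, -0.0], 'tcp_pos': [0.281, 0.558, 0.213], 'tool_rot': [-179.927, -0.007, 153.254], 'wrist_force': [0.443, 0.928, 0.231], 'moment': [0.02, 0.029, 0.012], 'finger_force': 0.0, 'grip_width': 0.091}
scene {'vfov': 56.14524564716167, 'cx': 251.50567763002388, 'cy': 185.1353651125968, 'dist_coeffs': array([0.00085194, 0.        , 0.        , 0.        , 0.        ]), 'position': array([-0.12793101, -0.61994564,  0.62006645]), 'attitude': array([-122.79707472,    0.54581197,  -46.64307157])}
top {'vfov': 42.29246188851897, 'cx': 253.13717227065192, 'cy': 192.86035715095852, 'dist_coeffs': array([-0.20470086,  0.        ,  0.        ,  0.        ,  0.        ]), 'position': array([ 0.23793704, -0.01448485,  1.57508794]), 'attitude': array([-1.70056613e+02, -3.40515349e-03, -9.10813341e+01])}
wrist {'vfov': 58.101724210893465, 'cx': 255.19753831382633, 'cy': 188.31018756605621, 'dist_coeffs': array([0.01209676, 0.        , 0.        , 0.        , 0.        ]), 'mount': array([[ 5.04181603e-04, -9.68834658e-01, -2.47707793e-01,
         7.06919032e-02],
       [ 9.99999113e-01,  7.93839511e-04, -1.06947816e-03,
         1.28310945e-04],
       [ 1.23278774e-03, -2.47707034e-01,  9.68834199e-01,
        -1.71368073e-01],
       [ 0.00000000e+00,  0.00000000e+00,  0.00000000e+00,
         1.00000000e+00]])}
```

View pics/t0.png

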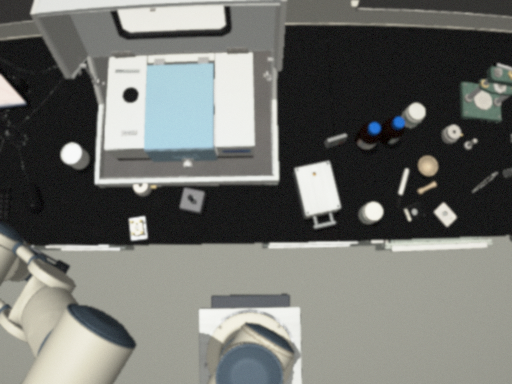

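View pics/s0.png

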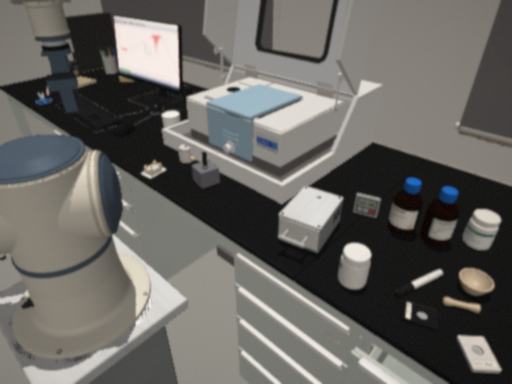

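The top view shows the stand and pin at about (192,200) and the safe at (318,190), with its hole near (313,172) and handle at (325,222). The jar is at (371,212), the die body at (142,188) and the liquid cell at (138,228). The scene view agrees, with the pin at (205,160).

```bash
cat > h.py <<'E'
from workcell import sensors, optics, job
import cv2,numpy as np
from scipy.spatial.transform import Rotation as R
def rot(a): return R.from_euler('xyz',a,degrees=True).as_matrix()
def cam(n,obs=None):
    c=optics.get_calibration(n); f=192/np.tan(np.radians(c['vfov']/2))
    K=np.array([[f,0,c['cx']],[0,f,c['cy']],[0,0,1]])
    if 'mount' in c:
        Rt=rot(obs['tool_rot']);M=c['mount'];return K,c['dist_coeffs'],Rt@M[:3,:3],Rt@M[:3,3]+obs['tcp_pos']
    return K,c['dist_coeffs'],rot(c['attitude']),np.array(c['position'])
def ray(C,px):
    K,d,Rm,p=C;u=cv2.undistortPoints(np.array([[px]],float),K,d)[0,0]
    return p,Rm@np.array([u[0],u[1],1])
def plane(C,px,z):
    p,v=ray(C,px);return p+v*(z-p[2])/v[2]
def proj(C,P):
    K,d,Rm,p=C;return cv2.projectPoints((Rm.T@(np.array(P)-p)).reshape(1,3),np.zeros(3),np.zeros(3),K,d)[0].ravel()
def two(C1,a,C2,b):
    p,v=ray(C1,a);q,w=ray(C2,b);s=np.linalg.lstsq(np.c_[v,-w],q-p,rcond=None)[0]
    return p+v*s[0],q+w*s[1]
def totool(obs,P): return rot(obs['tool_rot']).T@(np.array(P)-obs['tcp_pos'])*100
E
python3 - <<'E'
from h import *
T=cam('top');S=cam('scene')
for n,px,z in [('stand',(192,200),.055),('hole',(313,172),.08),('handle',(325,222),.03),('jar',(371,212),.083),('die',(142,188),.05),('cell',(138,228),.03),('instr front',(190,183),.1)]:
    print(n,plane(T,px,z).round(3))
print(two(T,(313,172),S,(322,195)))
i=cv2.imread('pics/t0.png');s=cv2.imread('pics/s0.png')
a=cv2.resize(i[145:245,130:390],None,fx=3,fy=3,interpolation=2);b=cv2.resize(s[130:260,130:390],None,fx=3,fy=3,interpolation=2)
cv2.imwrite('pics/c0.png',cv2.resize(np.vstack([a,b]),None,fx=.85,fy=.85))
E
```

```text
stand [0.485 0.171 0.055]
hole [ 0.562 -0.206  0.08 ]
handle [ 0.412 -0.244  0.03 ]
jar [ 0.433 -0.38   0.083]
die [0.527 0.331 0.05 ]
cell [0.403 0.346 0.03 ]
instr front [0.531 0.172 0.1  ]
(array([ 0.56213001, -0.20586695,  0.07917997]), array([ 0.56751153, -0.21240238,  0.08118238]))
```

View pics/c0.png

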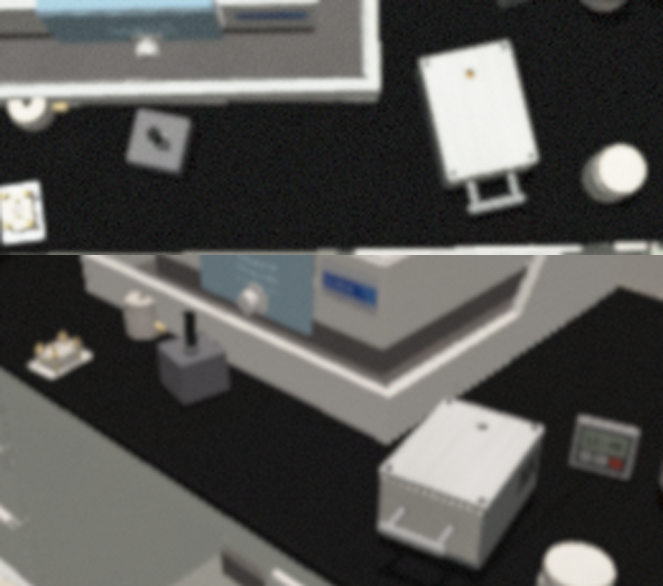

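```bash
python3 - <<'E'
from h import *
T=cam('top');S=cam('scene')
tp=lambda x,y:(130+x/2.55,145+y/2.55)
sp=lambda x,y:(130+x/2.55,130+(y-255)/2.55)
for n,a,b in [('hole',(470,73),(482,427)),('rim corner',(380,97),(387,392)),('safe back right',(512,42),(543,428)),('safe back left',(420,60),(447,400)),('safe front left',(446,184),(380,467)),('panel',(218,38),(313,330))]:
    print(n,*[q.round(3) for q in two(T,tp(*a),S,sp(*b))])
print('pin top', [plane(S,sp(189,313),.105).round(3),plane(T,tp(155,133),.105).round(3)])
E
```

```text
hole [ 0.557 -0.21   0.077] [ 0.558 -0.21   0.077]
rim corner [ 0.528 -0.099  0.085] [ 0.533 -0.104  0.086]
safe back right [ 0.594 -0.262  0.083] [ 0.592 -0.26   0.082]
safe back left [ 0.575 -0.15   0.075] [ 0.577 -0.152  0.076]
safe front left [ 0.422 -0.175  0.082] [ 0.428 -0.181  0.083]
panel [0.612 0.097 0.054] [0.621 0.089 0.055]
pin top [array([0.485, 0.166, 0.105]), array([0.486, 0.169, 0.105])]
```

Call:
arm_command([
  {"offset": [0, 0, 0], "yaw": -6.69},
  {"offset": [0, 0, 0], "yaw": -6.69},
  {"offset": [0, 0, 0], "yaw": -6.69},
  {"offset": [0, 0, 0], "yaw": -6.68},
  {"offset": [-2.2, -4.2, 0.3], "yaw": 0},
  {"offset": [-2.2, -4.2, 0.3], "yaw": 0},
  {"offset": [-2.2, -4.2, 0.3], "yaw": 0},
  {"offset": [-2.2, -4.2, 0.3], "yaw": 0},
], claw=1)

```text
t: 0.95
tcp_pos: [0.3696, 0.3885, 0.2017]
tool_rot: [-180.0, -0.0, -180.0]
wrist_force: [1.2, -0.2, -0.7]
grip_width: 0.0914
finger_force: 0.0
```

Call:
arm_command([
  {"offset": [-2.2, -4.2, 0.3], "yaw": 0},
  {"offset": [-2.2, -4.2, 0.3], "yaw": 0},
  {"offset": [-2.2, -4.2, 0.3], "yaw": 0},
  {"offset": [-2.2, -4.2, 0.3], "yaw": 0},
  {"offset": [-2.2, -4.2, 0.3], "yaw": 0},
  {"offset": [0, 0, 0], "yaw": 0},
  {"offset": [0, 0, 0], "yaw": 0},
])

```text
t: 1.65
tcp_pos: [0.4795, 0.1793, 0.1867]
tool_rot: [180.0, -0.0, 179.9]
wrist_force: [-0.5, 1.0, 0.2]
grip_width: 0.0912
finger_force: 0.0
```

```bash
python3 - <<'E'
from h import *
o=sensors.get_obs();print({k:np.round(v,3).tolist() for k,v in o.items() if k in('t','tcp_pos','tool_rot','wrist_force')})
cv2.imwrite('pics/w1.png',optics.capture('wrist'))
C=cam('wrist',o)
for P in [(.485,.171,.055),(.485,.171,.105)]:print(proj(C,P))
E
```

```text
{'t': 1.65, 'tcp_pos': [0.48, 0.179, 0.187], 'tool_rot': [179.997, -0.03, 179.861], 'wrist_force': [-0.508, 1.022, 0.179]}
[245.6858724  186.98752791]
[243.89099709 202.89400366]
```

View pics/w1.png

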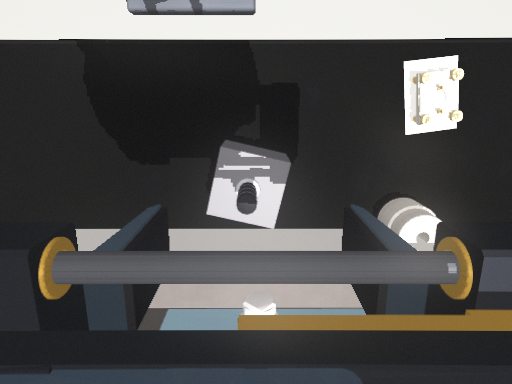

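The wrist view shows the stand block at about columns 207–290 and rows 141–228, with the collar at (248,190) and the black handle around (247,200). I'll zoom in for exact centres.

```bash
python3 - <<'E'
from h import *
i=cv2.imread('pics/w1.png');cv2.imwrite('pics/c1.png',cv2.resize(i[135:235,200:300],None,fx=6,fy=6,interpolation=2))
E
```

```text
(no output)
```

View pics/c1.png

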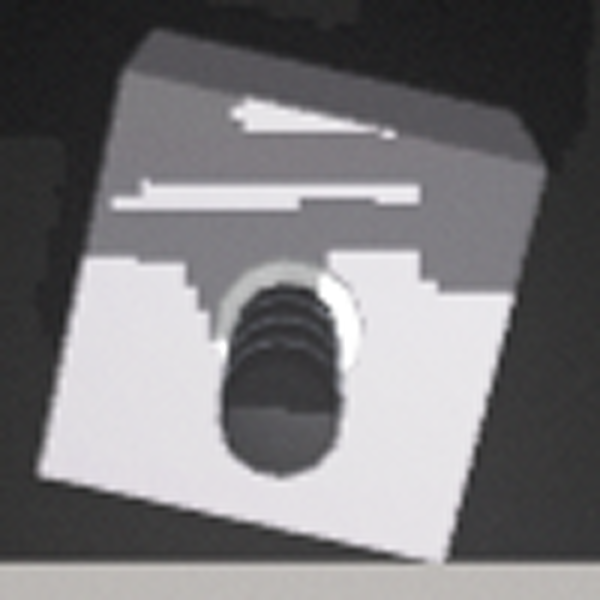

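The handle's top centres at crop (281,416), which is full-image (246.4,203.9). The block's top face centres at crop (287,320), or (247.4,188).

```bash
python3 - <<'E'
from h import *
o=sensors.get_obs();C=cam('wrist',o)
a=plane(C,(246.4,203.9),.105);b=plane(C,(247.4,187.9),.055)
print(a,b,totool(o,a),o['tcp_pos'],[plane(C,(200+x/6,135+y/6),.055).round(3) for x,y in [(122,72),(545,172),(443,563),(38,475)]])
E
```

```text
[0.48542211 0.17385276 0.105     ] [0.48546947 0.17349082 0.055     ] [-0.63803519 -0.63435531  8.18170155] [0.47908492 0.18019008 0.18682085] [array([0.448, 0.15 , 0.055]), array([0.463, 0.212, 0.055]), array([0.525, 0.198, 0.055]), array([0.51 , 0.135, 0.055])]
```

Call:
arm_command([
  {"offset": [-0.63, -0.64, 0], "yaw": 0},
  {"offset": [0, 0, 4], "yaw": 0},
  {"offset": [0, 0, 4], "yaw": 0},
  {"offset": [0, 0, 2.5], "yaw": 0},
  {"offset": [0, 0, 1.8], "yaw": 0},
  {"offset": [0, 0, 0], "yaw": 0},
  {"offset": [0, 0, 0], "yaw": 0},
  {"offset": [0, 0, 0], "yaw": 0},
], claw=0.5, newtons=35)

```text
t: 2.5
tcp_pos: [0.4862, 0.1742, 0.065]
tool_rot: [180.0, 0.1, -180.0]
wrist_force: [-0.3, 0.2, 0.4]
grip_width: 0.0461
finger_force: 0.0
```

Call:
arm_command([
  {"offset": [0, 0, 0], "yaw": 0},
  {"offset": [0, 0, 0], "yaw": 0},
  {"offset": [0, 0, 0], "yaw": 0},
  {"offset": [0, 0, 0], "yaw": 0},
  {"offset": [0, 0, 0], "yaw": 0},
  {"offset": [0, 0, 0], "yaw": 0},
  {"offset": [0, 0, 0], "yaw": 0},
  {"offset": [0, 0, 0], "yaw": 0},
], claw=0)

```text
t: 3.3
tcp_pos: [0.4857, 0.1738, 0.0641]
tool_rot: [180.0, 0.0, -180.0]
wrist_force: [-0.8, -0.2, 6.4]
grip_width: 0.0154
finger_force: 35.0
```

Call:
arm_command([
  {"offset": [0, 0, -1], "yaw": 0},
  {"offset": [0, 0, -2.5], "yaw": 0},
  {"offset": [0, 0, -4], "yaw": 0},
  {"offset": [0, 0, -4.5], "yaw": 0},
  {"offset": [0, -2, 0], "yaw": 0},
  {"offset": [-0.6, -4.5, 0], "yaw": 0},
  {"offset": [-0.8, -4.5, 0], "yaw": 0},
  {"offset": [-0.8, -4.5, 0], "yaw": 0},
])

```text
t: 4.1
tcp_pos: [0.5075, 0.0173, 0.1847]
tool_rot: [-180.0, 0.0, -179.9]
wrist_force: [1.7, 0.4, -1.2]
grip_width: 0.0154
finger_force: 35.0
```

Call:
arm_command([
  {"offset": [-0.8, -4.5, 0], "yaw": 0},
  {"offset": [-0.8, -4.5, 0], "yaw": 0},
  {"offset": [-0.8, -4.5, 0], "yaw": 0},
  {"offset": [-0.8, -4.5, 0], "yaw": 0},
  {"offset": [-0.8, -3, 0], "yaw": 0},
  {"offset": [-0.8, -1.9, 0], "yaw": 0},
  {"offset": [0, 0, 0], "yaw": 0},
  {"offset": [0, 0, 0], "yaw": 0},
])

```text
t: 4.9
tcp_pos: [0.5553, -0.2102, 0.1841]
tool_rot: [180.0, -0.0, 180.0]
wrist_force: [-0.5, 0.0, -0.2]
grip_width: 0.015
finger_force: 35.0
```

```bash
python3 - <<'E'
from h import *
o=sensors.get_obs();print({k:np.round(v,4).tolist() for k,v in o.items() if k in('t','tcp_pos','tool_rot','wrist_force','moment')})
i=optics.capture('wrist');cv2.imwrite('pics/w2.png',i)
C=cam('wrist',o)
tip=np.array(o['tcp_pos'])-[0,0,.054]
print(proj(C,tip),proj(C,(.557,-.21,.08)))
u,v=proj(C,(.557,-.21,.08)).astype(int);print(u-50,v-70)
cv2.imwrite('pics/c2.png',cv2.resize(i[v-70:v+70,u-70:u+70],None,fx=4.2,fy=4.2,interpolation=2)); print(u-70,v-70)
E
```

```text
{'t': 4.9, 'tcp_pos': [0.5553, -0.2102, 0.1841], 'tool_rot': [179.9807, -0.0202, 179.9628], 'wrist_force': [-0.4762, 0.0039, -0.2115], 'moment': [0.0592, 0.0152, 0.0109]}
[254.57791206 206.83820592] [254.94413728 190.63416204]
204 120
184 120
```

View pics/c2.png

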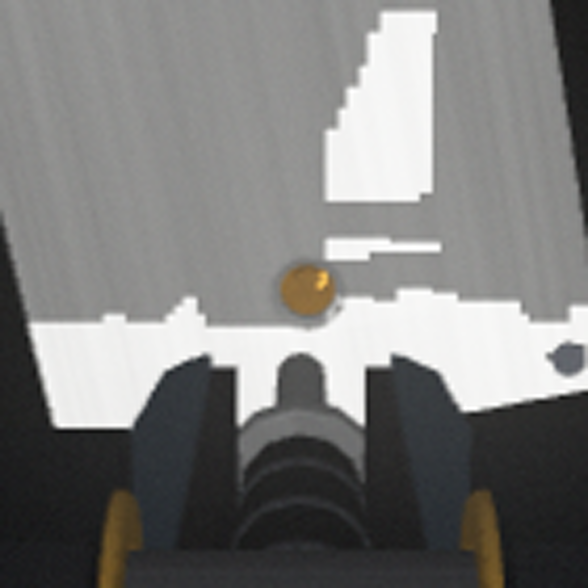

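The crop shows the release hole at (308,290), which is full-image (257.0,188.7), with the brass pad visible below. The pin hangs straight, its probe end centred on crop column 301 with the tip edge at row 352, as predicted to about 0.6 mm.

```bash
python3 - <<'E'
from h import *
o=sensors.get_obs();C=cam('wrist',o)
t=plane(C,(255.2,206.8),o['tcp_pos'][2]-.054)
for z in(.08,.085):
    h=plane(C,(257,188.7),z); print(z,h,(h-t)*100)
E
```

```text
0.08 [ 0.5552488  -0.20774492  0.08      ] [ 0.0076147   0.1461664  -5.01063337]
0.085 [ 0.55396928 -0.20777062  0.085     ] [-0.1203368   0.14359694 -4.51063337]
```

Call:
arm_command([
  {"offset": [0, 0.15, 1], "yaw": 0},
  {"offset": [0, 0, 1.5], "yaw": 0},
  {"offset": [0, 0, 1.2], "yaw": 0},
  {"offset": [0, 0, 0], "yaw": 0},
  {"offset": [0, 0, 0], "yaw": 0},
])

```text
t: 5.45
tcp_pos: [0.5555, -0.2084, 0.1468]
tool_rot: [180.0, -0.0, -180.0]
wrist_force: [-0.8, -0.6, 0.4]
grip_width: 0.0152
finger_force: 35.0
```

```bash
python3 - <<'E'
from h import *
o=sensors.get_obs();print({k:np.round(v,4).tolist() for k,v in o.items() if k in('t','tcp_pos','tool_rot','wrist_force','moment')})
i=optics.capture('wrist')
C=cam('wrist',o)
tip=np.array(o['tcp_pos'])-[0,0,.054]
u,v=proj(C,tip).astype(int);print(proj(C,tip),u-40,v-40)
cv2.imwrite('pics/c3.png',cv2.resize(i[v-40:v+40,u-40:u+40],None,fx=7,fy=7,interpolation=2))
E
```

```text
{'t': 5.45, 'tcp_pos': [0.5555, -0.2084, 0.1468], 'tool_rot': [179.9835, -0.0339, -179.9717], 'wrist_force': [-0.7503, -0.5574, 0.4182], 'moment': [0.0722, -0.0058, 0.0245]}
[254.58169003 206.8551059 ] 214 166
```

View pics/c3.png

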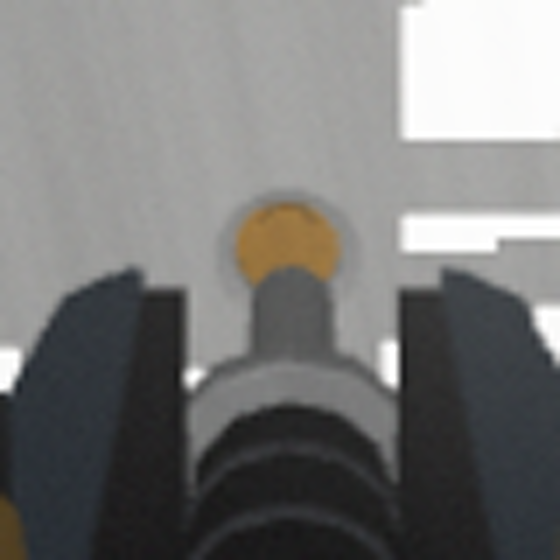

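The hole's mouth centres at crop (289,255), about 35 px above the tip at (291,290), so the full-image points are (254.9,201.9) and (255.1,206.9). Laterally the pin is aligned.

```bash
python3 - <<'E'
from h import *
o=sensors.get_obs();C=cam('wrist',o)
t=plane(C,(255.1,206.9),o['tcp_pos'][2]-.054)
for z in(.08,.085):
    h=plane(C,(254.9,201.9),z); print(z,h,(h-t)*100)
E
```

```text
0.08 [ 0.55625299 -0.20839822  0.08      ] [ 0.03784983 -0.01591926 -1.32161038]
0.085 [ 0.55476444 -0.20839058  0.085     ] [-0.11100517 -0.01515552 -0.82161038]
```

Call:
arm_command([
  {"offset": [-0.02, -0.01, 0.6], "yaw": 0},
  {"offset": [0, 0, 0.4], "yaw": 0},
  {"offset": [0, 0, 0.2], "yaw": 0},
  {"offset": [0, 0, 0.2], "yaw": 0},
  {"offset": [0, 0, 0.1], "yaw": 0},
  {"offset": [0, 0, 0], "yaw": 0},
])

```text
t: 6.1
tcp_pos: [0.5558, -0.2088, 0.1318]
tool_rot: [180.0, -0.0, -180.0]
wrist_force: [-0.1, -0.8, -1.1]
grip_width: 0.0152
finger_force: 35.0
```

Call:
arm_command([
  {"offset": [0, 0, 0.1], "yaw": 0},
  {"offset": [0, 0, 0.1], "yaw": 0},
  {"offset": [0, 0, 0.1], "yaw": 0},
  {"offset": [0, 0, 0], "yaw": 0},
])

```text
t: 6.5
tcp_pos: [0.5557, -0.2088, 0.1288]
tool_rot: [180.0, -0.0, -180.0]
wrist_force: [0.6, 0.2, -1.1]
grip_width: 0.0151
finger_force: 35.0
```

Call:
arm_command([
  {"offset": [0, 0, 0.15], "yaw": 0},
  {"offset": [0, 0, 0.15], "yaw": 0},
  {"offset": [0, 0, 0.1], "yaw": 0},
  {"offset": [0, 0, 0.1], "yaw": 0},
  {"offset": [0, 0, 0], "yaw": 0},
])

```text
t: 7.0
tcp_pos: [0.5558, -0.2088, 0.1238]
tool_rot: [180.0, -0.0, -180.0]
wrist_force: [-1.1, -0.3, -0.7]
grip_width: 0.0153
finger_force: 35.0
```

Call:
arm_command([
  {"offset": [0, 0, 0.1], "yaw": 0},
  {"offset": [0, 0, 0.1], "yaw": 0},
  {"offset": [0, 0, 0.1], "yaw": 0},
  {"offset": [0, 0, 0], "yaw": 0},
])

```text
t: 7.4
tcp_pos: [0.556, -0.2089, 0.1211]
tool_rot: [-180.0, 0.0, -180.0]
wrist_force: [-0.6, -0.6, 4.5]
grip_width: 0.0156
finger_force: 35.0
```

Call:
arm_command([
  {"offset": [0, 0, 0.05], "yaw": 0},
  {"offset": [0, 0, 0.05], "yaw": 0},
  {"offset": [0, 0, 0], "yaw": 0},
])

```text
t: 7.7
tcp_pos: [0.556, -0.2089, 0.1201]
tool_rot: [-180.0, 0.0, -180.0]
wrist_force: [1.1, 0.6, 5.2]
grip_width: 0.0152
finger_force: 35.0
```

```bash
python3 - <<'E'
from h import *
o=sensors.get_obs();print(np.round(o['wrist_force'],2),np.round(o['moment'],3),o['tcp_pos'])
E
```

```text
[1.12 0.56 5.15] [0.082 0.107 0.039] [ 0.55597426 -0.20891636  0.12013359]
```

```bash
cat > d.py <<'E'
from h import *
o=sensors.get_obs();i=optics.capture('scene');r=cv2.imread('pics/s0.png')
d=cv2.absdiff(i,r)[200:265,268:325].max(2)
print(o['t'],np.round(o['wrist_force'],2),np.round(o['tcp_pos'],4),'changed px',(d>40).sum());cv2.imwrite('pics/sd.png',i)
E
python3 d.py
```

```text
7.7 [1.12 0.56 5.15] [ 0.556  -0.2089  0.1201] changed px 794
```

Call:
arm_command([
  {"offset": [0, 0, 0.1], "yaw": 0},
  {"offset": [0, 0, 0.1], "yaw": 0},
  {"offset": [0, 0, 0], "yaw": 0},
  {"offset": [0, 0, 0], "yaw": 0},
])

```text
t: 8.15
tcp_pos: [0.556, -0.2089, 0.1183]
tool_rot: [-180.0, 0.0, -180.0]
wrist_force: [-0.2, 1.1, 6.0]
grip_width: 0.0155
finger_force: 35.0
```

```bash
python3 d.py
```

```text
8.15 [-0.15  1.13  6.02] [ 0.556  -0.2089  0.1183] changed px 792
```

Call:
arm_command([
  {"offset": [0, 0, 0.1], "yaw": 0},
  {"offset": [0, 0, 0], "yaw": 0},
  {"offset": [0, 0, 0], "yaw": 0},
])

```text
t: 8.5
tcp_pos: [0.556, -0.209, 0.1173]
tool_rot: [-180.0, 0.0, -180.0]
wrist_force: [-1.2, -0.4, 7.0]
grip_width: 0.0151
finger_force: 35.0
```

```bash
python3 d.py
```

```text
8.5 [-1.17 -0.35  6.97] [ 0.556  -0.209   0.1173] changed px 795
```

Call:
arm_command([
  {"offset": [0, 0, 0.05], "yaw": 0},
  {"offset": [0, 0, 0], "yaw": 0},
  {"offset": [0, 0, 0], "yaw": 0},
])

```text
t: 8.85
tcp_pos: [0.5561, -0.209, 0.1168]
tool_rot: [-180.0, 0.0, -180.0]
wrist_force: [-0.9, 0.6, 6.1]
grip_width: 0.0152
finger_force: 35.0
```

```bash
python3 d.py
```

```text
8.85 [-0.95  0.59  6.15] [ 0.5561 -0.209   0.1168] changed px 1765
```

Call:
arm_command([
  {"offset": [0, 0, 0], "yaw": 0},
  {"offset": [0, 0, 0], "yaw": 0},
  {"offset": [0, 0, 0], "yaw": 0},
  {"offset": [0, 0, 0], "yaw": 0},
  {"offset": [0, 0, 0], "yaw": 0},
  {"offset": [0, 0, 0], "yaw": 0},
  {"offset": [0, 0, 0], "yaw": 0},
])

```text
t: 9.6
tcp_pos: [0.5561, -0.2089, 0.1168]
tool_rot: [-180.0, 0.0, -180.0]
wrist_force: [0.5, 0.7, 6.6]
grip_width: 0.0154
finger_force: 35.0
```

```bash
python3 d.py; python3 -c "
import cv2;i=cv2.imread('pics/sd.png');cv2.imwrite('pics/c4.png',cv2.resize(i[150:290,230:400],None,fx=3.5,fy=3.5))"
```

```text
9.6 [0.48 0.74 6.58] [ 0.5561 -0.2089  0.1168] changed px 1767
```

View pics/c4.png

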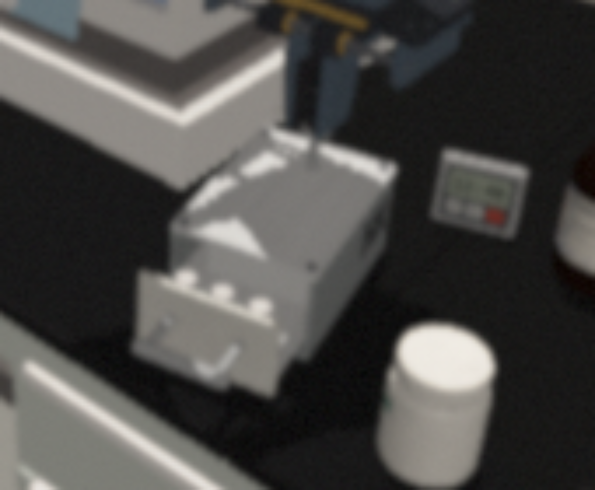

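The drawer stands fully out, with its front panel at crop (205,335). Now I'll withdraw and return the pin.

Call:
arm_command([
  {"offset": [0, 0, -0.3], "yaw": 0},
  {"offset": [0, 0, -0.6], "yaw": 0},
  {"offset": [0, 0, -1], "yaw": 0},
  {"offset": [0, 0, -1.5], "yaw": 0},
  {"offset": [0, 0, -2], "yaw": 0},
  {"offset": [0, 0, -1.5], "yaw": 0},
  {"offset": [0.4, 2, 0], "yaw": 0},
  {"offset": [0.7, 4, 0], "yaw": 0},
])

```text
t: 10.45
tcp_pos: [0.5451, -0.1496, 0.1859]
tool_rot: [-179.9, 0.1, 179.9]
wrist_force: [0.7, 1.1, -1.3]
grip_width: 0.0155
finger_force: 35.0
```

Call:
arm_command([
  {"offset": [0.8, 4.4, 0], "yaw": 0},
  {"offset": [0.8, 4.4, 0], "yaw": 0},
  {"offset": [0.8, 4.4, 0], "yaw": 0},
  {"offset": [0.8, 4.4, 0], "yaw": 0},
  {"offset": [0.8, 4.4, 0], "yaw": 0},
  {"offset": [0.8, 4.4, 0], "yaw": 0},
  {"offset": [0.7, 4, 0], "yaw": 0},
  {"offset": [0.4, 1.9, 0], "yaw": 0},
])

```text
t: 11.25
tcp_pos: [0.484, 0.1774, 0.1854]
tool_rot: [180.0, -0.0, -179.9]
wrist_force: [0.3, -0.8, -0.8]
grip_width: 0.0154
finger_force: 35.0
```

Call:
arm_command([
  {"offset": [0, 0, 2], "yaw": 0},
  {"offset": [0, 0, 2], "yaw": 0},
  {"offset": [0, 0, 1.5], "yaw": 0},
  {"offset": [0, 0, 0], "yaw": 0},
  {"offset": [0, 0, 0], "yaw": 0},
])

```text
t: 11.75
tcp_pos: [0.4854, 0.1744, 0.1307]
tool_rot: [-180.0, -0.0, -180.0]
wrist_force: [-0.3, 0.1, 0.1]
grip_width: 0.0153
finger_force: 35.0
```

```bash
python3 - <<'E'
from h import *
o=sensors.get_obs();print({k:np.round(v,4).tolist() for k,v in o.items() if k in('t','tcp_pos','tool_rot','wrist_force','moment')})
i=optics.capture('wrist')
C=cam('wrist',o)
print(totool(o,(.4857,.1738,.0641)))
tip=np.array(o['tcp_pos'])-[0,0,.054]
u,v=proj(C,tip).astype(int);print(proj(C,tip),u-50,v-60)
cv2.imwrite('pics/c5.png',cv2.resize(i[v-60:v+40,u-50:u+50],None,fx=6,fy=6,interpolation=2))
E
```

```text
{'t': 11.75, 'tcp_pos': [0.4854, 0.1744, 0.1307], 'tool_rot': [-179.995, -0.0344, -179.9841], 'wrist_force': [-0.3135, 0.1368, 0.0973], 'moment': [0.0557, -0.0034, 0.0207]}
[-0.03880601 -0.05641886  6.66033548]
[254.61134493 206.85577395] 204 146
```

View pics/c5.png

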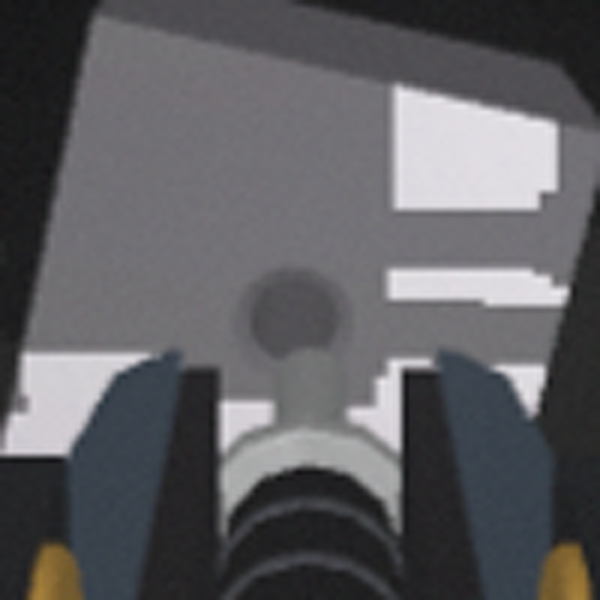

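The stand hole's mouth centres at crop (294,322), with the tip at (308,368). The pin is still straight in the grip.

```bash
python3 - <<'E'
from h import *
o=sensors.get_obs();C=cam('wrist',o)
t=plane(C,(254.9,206.9),o['tcp_pos'][2]-.054);h=plane(C,(252.6,199.2),.055);print(o['tcp_pos'],(h-t)*100)
E
```

```text
[0.48580868 0.17436687 0.13109208] [ 0.0929838  -0.17461193 -2.20920829]
```

Call:
arm_command([
  {"offset": [-0.06, -0.14, 0.8], "yaw": 0},
  {"offset": [0, 0, 0.8], "yaw": 0},
  {"offset": [0, 0, 0.4], "yaw": 0},
  {"offset": [0, 0, 0.2], "yaw": 0},
  {"offset": [0, 0, 0.2], "yaw": 0},
  {"offset": [0, 0, 0.2], "yaw": 0},
  {"offset": [0, 0, 0.2], "yaw": 0},
  {"offset": [0, 0, 0], "yaw": 0},
])

```text
t: 12.6
tcp_pos: [0.4863, 0.1727, 0.1022]
tool_rot: [-180.0, -0.0, -180.0]
wrist_force: [0.4, 0.8, -1.3]
grip_width: 0.0153
finger_force: 35.0
```

Call:
arm_command([
  {"offset": [0, 0, 0.5], "yaw": 0},
  {"offset": [0, 0, 0.5], "yaw": 0},
  {"offset": [0, 0, 0.5], "yaw": 0},
  {"offset": [0, 0, 0.5], "yaw": 0},
  {"offset": [0, 0, 0.5], "yaw": 0},
  {"offset": [0, 0, 0.5], "yaw": 0},
  {"offset": [0, 0, 0.4], "yaw": 0},
  {"offset": [0, 0, 0], "yaw": 0},
])

```text
t: 13.4
tcp_pos: [0.4861, 0.1727, 0.0678]
tool_rot: [-180.0, -0.0, -180.0]
wrist_force: [-0.4, -0.1, -0.8]
grip_width: 0.0155
finger_force: 35.0
```

Call:
arm_command([
  {"offset": [0, 0, 0.1], "yaw": 0},
  {"offset": [0, 0, 0.1], "yaw": 0},
  {"offset": [0, 0, 0.1], "yaw": 0},
  {"offset": [0, 0, 0], "yaw": 0},
])

```text
t: 13.8
tcp_pos: [0.4864, 0.1727, 0.0654]
tool_rot: [-180.0, -0.0, -180.0]
wrist_force: [0.3, 0.3, -1.2]
grip_width: 0.0153
finger_force: 35.0
```

Call:
arm_command([
  {"offset": [0, 0, 0.05], "yaw": 0},
  {"offset": [0, 0, 0.05], "yaw": 0},
  {"offset": [0, 0, 0], "yaw": 0},
])

```text
t: 14.1
tcp_pos: [0.4864, 0.1727, 0.0644]
tool_rot: [-180.0, -0.0, -180.0]
wrist_force: [-0.5, 0.1, -1.2]
grip_width: 0.0157
finger_force: 35.0
```

Call:
arm_command([
  {"offset": [0, 0, 0], "yaw": 0},
  {"offset": [0, 0, 0], "yaw": 0},
  {"offset": [0, 0, 0], "yaw": 0},
  {"offset": [0, 0, 0], "yaw": 0},
  {"offset": [0, 0, 0], "yaw": 0},
], claw=0.5)

```text
t: 14.6
tcp_pos: [0.4864, 0.1727, 0.0644]
tool_rot: [-180.0, 0.0, -180.0]
wrist_force: [1.2, 0.2, -0.7]
grip_width: 0.0456
finger_force: 0.0
```

Call:
arm_command([
  {"offset": [0, 0, -2], "yaw": 0},
  {"offset": [0, 0, -3], "yaw": 0},
  {"offset": [0, 0, -4], "yaw": 0},
  {"offset": [0, 0, -3], "yaw": 0},
  {"offset": [0, 0, 0], "yaw": 0},
  {"offset": [0, 0, 0], "yaw": 0},
])

```text
t: 15.2
tcp_pos: [0.4866, 0.1728, 0.1848]
tool_rot: [180.0, 0.1, -180.0]
wrist_force: [-0.1, -0.8, 0.1]
grip_width: 0.0455
finger_force: 0.0
```

```bash
python3 d.py; python3 - <<'E'
from h import *
i=optics.capture('wrist');s=cv2.imread('pics/sd.png')
a=cv2.resize(i[110:240,185:315],(400,400));b=cv2.resize(s[130:290,170:330],(400,400))
cv2.imwrite('pics/c6.png',np.hstack([a,b]))
E
```

```text
15.2 [-0.07 -0.82  0.11] [0.4866 0.1728 0.1848] changed px 986
```

View pics/c6.png

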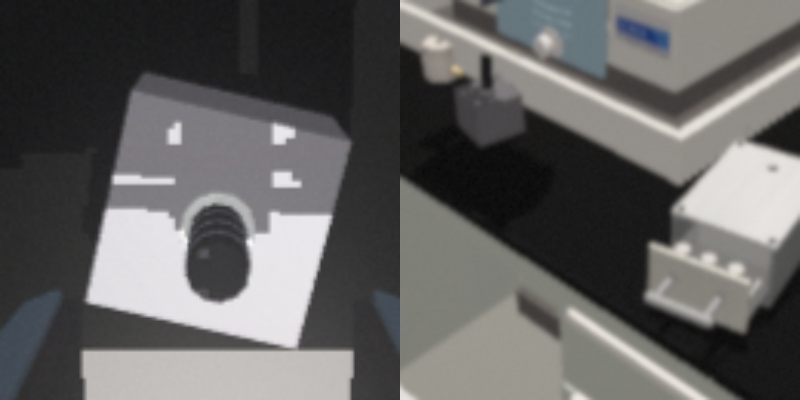

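The pin sits upright with its collar on the block (left, about (217,250)). The drawer is still fully open (right, about (700,285)) and the gripper is clear.

```bash
python3 -c "
from workcell import job;print(job.sign_off())"
```

```text
the job is handed in; nothing more can be done
None
```

I pressed the catch with about 6–7 N (well under the 18 N limit) until the drawer sprang fully open, put the pin back upright in its stand, let go, and handed the job in at about 15 s.

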